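Close the film processor and crank it one turn

TASK

Gently lower the open lid of the film processor until it is fully shut. Then give the crank wheel beside it exactly one full turn clockwise, as seen looking at its face, so that its knob ends up where it stood at the start. Leave the lid shut, let go, and leave everything else on the table where it stands.

Things in the scene. Friction and masses are not known exactly. Their poses are not given: they have to be found in the camera images.
- processor: Film processor, fixed to the table: grey base 250 (x) by 400 (y) by 30 mm, black reel chamber with hinged lid on its left (+y), crank wheel on a sloping console on its right. Origin on the table, 5 mm before and 12 mm left of the base's middle; x points away from the robot (yawed up to 0.2 rad), y left, z up. The chamber is 150 (x) by 160 (y) mm, centred at x 0, y +100 mm, rim 125 mm high.
- nozzle (a point): Lower end of the machine's fixed steel filling pipe, 275 mm above the table over the wheel's far side. The nozzle is 26 mm thick; the pipe (22 mm) rises from it, arches away from the robot at 346 mm and goes down to the base 52 mm behind. No room for an upright gripper below it: lean the tool along the wheel's axis. Axes as the processor's.
- crank (a joint): Angle of the crank wheel, rad: 0 with the knob at the wheel's highest, farthest point; grows clockwise as seen facing the wheel (from the top to the right, -y, then down towards the robot). Starts from -2.3 to 2.3; no stop within a full turn either way (limits -7 and 14). Light friction, 0.08 N m: stays where left; 1 to 3 N at the knob turns it.
- crank_centre (a point): Centre of the crank wheel's front face (black disc 152 mm in diameter, 14 mm thick). Its z axis is the wheel's axis, out of the face: it leans 27 degrees from vertical towards the robot (machine -x). Its x axis points to the knob and turns with the wheel.
- crank_knob (a point): Middle of the grippable part of the crank knob: a round steel knob 28 mm in diameter and 46 mm tall that stands on the wheel's face parallel to the wheel's axis, 58 mm from the axis, and spins freely on its pin. This point lies 28 mm above the wheel's face, 20 mm below the knob's free end. Axes as at crank_centre.
- lid (a joint): Angle of the lid in rad: 0 fully shut (resting level on its stop), 1.6 fully open. Starts from 0.9 to 1.4. The hinge has steady friction (0.35 N m): the lid stays at any angle and must be pushed or led down, about 2 to 4 N at its front edge.
- lid_hinge (a point): Middle of the lid's hinge line, on the far (+x) rim of the chamber, 125 mm above the table; the hinge runs along the machine's y. Axes as the processor's. Fixed to the machine.
- lid_tab (a point): Middle of the outer (upper) face of the tab at the lid's free edge, 168 mm from the hinge line along the lid, 10 mm above its underside. The lid is a black plate 154 long, 164 wide, 10 mm thick, its underside in the hinge line; the tab is 60 mm wide, 10 thick, and stands out 27 mm. z is normal to the outer face, x points along the lid to the hinge.
- jug_near: White jug with a blue label, 75 by 100 by 213 mm high, loose, right of the machine. Origin under its centre, as for all the loose things.
- tank_cap: Black round tank cap lying flat, 108 mm in diameter, 35 mm high, loose, right of the machine.
- paper_roll: White paper roll standing, 108 mm in diameter, 100 mm high, loose, left of the machine.
- beaker: Clear beaker, 72 mm in diameter, 100 mm high, loose, behind the machine.
- spool: Yellow film spool lying flat, 80 mm in diameter, 40 mm high, loose, on the left.

How it is judged:
By the outcome, as a careful person would: the job done as asked, in the order asked, and still so for the second after the job is handed in, with the robot touching nothing.
It also fails if it takes over 58 s, if anything falls off the work surface, if the arm or the gripper's body presses on something with over 40 N, if the wrist force passes 120 N, or if a joint passes its speed limit or range.

ROBOT

A 7-joint arm with a two-finger parallel gripper is mounted at the origin on the work surface. World frame = base frame: x ahead of the robot, y to its left, z up, the work surface at z = 0. Lengths are in m, angles in rad, forces in N, time in s.
With the tool pointing down it reaches from about 0.425 to 0.875 m from the base axis. Payload 4.7 kg.
Tool frame: the origin (TCP) lies between the finger pads; the fingertips stand 14 mm ahead of it and the grasp point (between the pads) lies 5 mm behind it; z points along the fingers, y is the line along which they close (so a half turn about z gives the same grasp; the last joint's range is limited). The gripper opens to 87 mm and grips with 3 to 60 N. Pads are 19 mm wide; open, the fingers measure 117 mm over their backs; the gripper's body (75 mm by 190 mm) begins 51 mm behind the grasp point.
Start: joints at [1.146, 0.321, -0.07, 1.45, 0.023, 1.371, -0.057], TCP at [0.276, -0.588, 0.237] pointing down, gripper open.
Joint ranges: [-2.86, 2.86], [-0.3, 2.09], [-1.38, 1.24], [0.06, 2.45], [-1.56, 4.7], [0.09, 2.05], [-2.69, 2.69]. Speed limits (rad/s): [2.57, 2.57, 3.14, 3.14, 3.14, 3.14, 3.14].

INTERFACE

Orientations are given as a rotation vector (axis times angle).
In Python, from bench import ctrl gives the robot as it stands.
- The arm moves only by the shell command python3 -m inch 'ROWS' [OPENING] [FORCE]. ROWS is JSON, a list of rows, each a list of 6 numbers: the shift along the world's x, y, z in mm, then the turn, a rotation vector about the world's x, y, z in degrees. In form: [[tx, ty, tz, rx, ry, rz], ...]. A call has 1 to 20 rows; each row is the pose to reach, as a shift and turn from the pose commanded when the call began; what a row does not reach only later rows make up. A row lasts 1/8 s, in which the tool goes at most 62.5 mm and 10.7 degrees, less where a joint would pass 70% of its speed; a pose out of reach is approached as far as the arm can. A call with a gripper value outside its range is refused whole. OPENING is the finger opening in mm, from 0 to 87, set as the call begins (- or left out, the last holds). The fingers move at their own pace and stop on an object; FORCE is the grip in N (left out, the last holds). Time passes only in rows, so rows that repeat a pose let the fingers close. It gives the time, the measured TCP pose, the force, the opening and the grip force at its end, in the units of the state.
- ctrl.get_state(): the state, without advancing time (a new reading comes with each control period).
- ctrl.get_image(name): name is "scene" or "top"; returns (picture, depth): 480x640x3 uint8, red, green, blue; 480x640 float32, m along the optical axis (not along the pixel's ray), 0 where there is no reading.
- ctrl.camera_params(name): a dict with "mtx" (3x3 intrinsics, pixels), "dist_coeffs" ([k1, k2, p1, p2, k3] as OpenCV has them; the pictures are not rectified), "T" (4x4, takes a point from camera to world coordinates). Camera axes: x right, y down, z forward; pixel columns grow to the right and rows downward; lengths in m; the calibration is good to about 2 mm. A picture is of the moment at which its call begins. camera_params takes no time and is no camera call.
- ctrl.close_job(): hands the job in; it is judged then, once.
The state is a dict: "time": time; "joint_positions": joint angles; "qd": joint speeds; "joint_torque": joint torques, N m; "position": TCP position; "tool_rot": TCP orientation; "ft_force": force on the tool from outside, world axes, zero at the start; "torque": the same for the moment, N m; "grip_width": opening from 0.0 (shut) to 1.0 (fully open); "grip_force": force on a finger pad.
Only numpy, scipy, OpenCV 4.12 (cv2) and the standard library are available. Lean on these libraries where they do the work, as an engineer would, in place of code of your own. Each camera call takes 0.05 s, during which the arm holds its last target. There are 200 camera calls.

## Working session

There is one attempt and no reset: what is moved stays moved. The work goes in short steps, Python scripts to look and compute and a shell command to move; the robot and the scene stay as the last step left them, time stands still between calls to the robot, and variables do not carry over. Pictures are saved under pics/ and viewed, at most 10 in all, crops included, and the job is handed in when it is done.

```bash
mkdir -p pics; ls
python3 - <<'E'
from bench import ctrl
import cv2,numpy as np
for n in("scene","top"):
    im,d=ctrl.get_image(n); p=ctrl.camera_params(n)
    cv2.imwrite(f"pics/{n}0.png",im[:,:,::-1]); np.savez(f"{n}0.npz",im=im,d=d,**p)
    print(n,np.round(p["mtx"],1).tolist(),np.round(p["dist_coeffs"],3),np.round(p["T"],3).tolist(),(d>0).mean())
s=ctrl.get_state();print({k:np.round(v,3).tolist() for k,v in s.items()})
E
```

```text
pics
scene [[569.9, 0.0, 322.0], [0.0, 569.9, 242.2], [0.0, 0.0, 1.0]] [-0.02  0.    0.    0.    0.  ] [[0.53, 0.589, -0.61, 1.465], [0.848, -0.359, 0.389, -0.474], [0.01, -0.724, -0.69, 1.156], [0.0, 0.0, 0.0, 1.0]] 0.981552734375
top [[608.3, 0.0, 315.1], [0.0, 608.3, 243.9], [0.0, 0.0, 1.0]] [-0.146  0.     0.     0.     0.   ] [[0.005, -0.998, 0.059, 0.466], [-1.0, -0.005, -0.003, 0.096], [0.004, -0.059, -0.998, 1.881], [0.0, 0.0, 0.0, 1.0]] 0.9961295572916666
{'time': 0.1, 'joint_positions': [1.146, 0.322, -0.07, 1.452, 0.023, 1.371, -0.057], 'qd': [0.001, -0.002, -0.0, -0.002, -0.0, 0.0, 0.0], 'joint_torque': [-0.0, -49.257, -0.406, -31.34, -0.064, 0.039, 0.0], 'position': [0.276, -0.588, 0.236], 'tool_rot': [-3.065, -0.683, 0.001], 'ft_force': [-0.204, 0.817, -0.257], 'torque': [-0.009, -0.02, -0.067], 'grip_force': 0.0, 'grip_width': 0.999}
```

View pics/scene0.png

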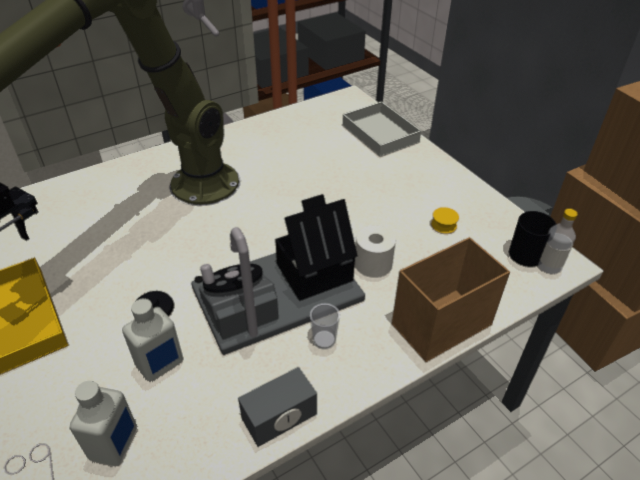

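View pics/top0.png

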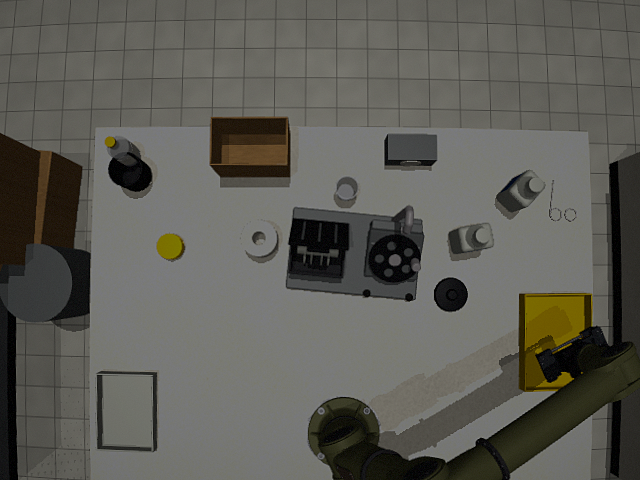

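The top view shows the base spanning about (287,208)–(424,300), with the wheel at (395,258), its knob near (416,267), the lid open at (318,245) and the nozzle and pipe near (403,215). Next I'll measure these from the depth images.

```bash
cat > h.py <<'E'
import cv2,numpy as np
from bench import ctrl
def cloud(n,f=None):
    if f: z=np.load(f); im,d,p=z["im"],z["d"],z
    else: im,d=ctrl.get_image(n); p=ctrl.camera_params(n)
    v,u=np.mgrid[:480,:640]; uv=np.stack([u,v],-1).reshape(-1,1,2).astype(np.float64)
    r=cv2.undistortPoints(uv,p["mtx"],p["dist_coeffs"]).reshape(480,640,2)
    P=np.concatenate([r,np.ones((480,640,1))],-1)*d[...,None]
    return im,d,P@p["T"][:3,:3].T+p["T"][:3,3]
E
python3 - <<'E'
from h import *
for n in("top","scene"):
    im,d,W=cloud(n,n+"0.npz"); x,y,z=W[...,0],W[...,1],W[...,2]
    reg=(x>.35)&(x<.85)&(y>-.3)&(y<.35)&(d>0)
    tab=reg&(z<.012); print(n,"table z",np.median(z[tab]))
    m=reg&(z>.02)&(z<.038)
    nn,l,st,_=cv2.connectedComponentsWithStats(m.astype(np.uint8)); k=1+np.argmax(st[1:,4]); q=W[l==k]
    r=cv2.minAreaRect((q[:,:2]*1000).astype(np.float32)); print("base",r,cv2.boxPoints(r).round().tolist(),np.median(q[:,2]),(l==k).sum())
    c,(w,h),a=r
    np.save(n+"W.npy",W)
E
```

```text
top table z 0.0001561245309021908
base ((548.6373291015625, -28.395034790039062), (397.37274169921875, 253.38636779785156), 84.77538299560547) [[404.0, -215.0], [657.0, -238.0], [693.0, 158.0], [441.0, 181.0]] 0.029916830960921015 3904
scene table z -0.0024353552044154014
base ((552.5947875976562, -30.900665283203125), (398.6093444824219, 258.099609375), 84.67167663574219) [[406.0, -217.0], [663.0, -241.0], [700.0, 156.0], [443.0, 180.0]] 0.02885759737482574 3672
```

```bash
cat >> h.py <<'E'
th=-0.0925; O=np.array([.5456,-.0166,0]); ex=np.array([np.cos(th),np.sin(th),0]); ey=np.array([-np.sin(th),np.cos(th),0])
R=np.column_stack([ex,ey,[0,0,1]])
M=lambda W:(W-O)@R
E
python3 - <<'E'
from h import *
for n in("top","scene"):
    W=np.load(n+"W.npy"); p=M(W)*1000; im=np.load(n+"0.npz")["im"]
    x,y,z=p[...,0],p[...,1],p[...,2]
    lid=(y>20)&(y<180)&(x>-120)&(x<150)&(z>140)
    q=p[lid]; print(n,"lid",len(q),q.min(0).round(),q.max(0).round())
    a=np.degrees(np.arctan2(q[:,2]-125,75-q[:,0])); r=np.hypot(q[:,2]-125,75-q[:,0])
    s=r>120; print(" ang pct",np.percentile(a[s],[5,25,50,75,95]).round(1),"rmax",np.percentile(r,[95,99,100]).round())
    t=r>160; print(" tab",t.sum(),q[t].min(0).round() if t.any() else 0,q[t].max(0).round() if t.any() else 0)
    con=(y<-10)&(y>-230)&(x>-120)&(x<125)&(z>70)
    h,e=np.histogram(z[con],bins=range(70,360,10)); print(dict(zip(e.tolist(),h.tolist())))
    # plane with known tilt 27deg: offset along normal
    nz=np.array([-np.sin(np.radians(27)),0,np.cos(np.radians(27))]); xf=np.array([np.cos(np.radians(27)),0,np.sin(np.radians(27))])
    q=p[con&(z<270)]; dn=q@nz; h,e=np.histogram(dn,bins=range(40,240,4)); print({int(k):int(v) for k,v in zip(e,h) if v>3})
    np.save(n+"p.npy",p)
E
python3 - <<'E'
import cv2,numpy as np
a=cv2.imread("pics/top0.png")[195:310,275:435]; b=cv2.imread("pics/scene0.png")[185:345,185:375]
c=np.hstack([cv2.resize(a,(400,288),interpolation=2),cv2.resize(b[:137],(400,288),interpolation=2)]);cv2.imwrite("pics/c.png",c)
E
```

```text
top lid 2834 [-89.  20. 140.] [  84.  180. 1881.]
 ang pct [62.1 64.5 84.7 84.7 84.7] rmax [1763. 1763. 1763.]
 tab 1339 [-89.  69. 269.] [   5.  159. 1881.]
{70: 67, 80: 107, 90: 279, 100: 402, 110: 659, 120: 618, 130: 413, 140: 266, 150: 105, 160: 54, 170: 6, 180: 7, 190: 5, 200: 5, 210: 4, 220: 6, 230: 5, 240: 3, 250: 6, 260: 3, 270: 9, 280: 12, 290: 17, 300: 9, 310: 16, 320: 31, 330: 62, 340: 112}
{44: 15, 48: 39, 52: 96, 56: 108, 60: 94, 64: 43, 68: 28, 72: 64, 76: 114, 80: 192, 84: 138, 88: 37, 92: 9, 96: 40, 100: 249, 104: 613, 108: 600, 112: 295, 116: 75, 120: 9, 124: 11, 128: 13, 132: 6, 136: 7, 140: 5, 144: 12, 148: 13, 152: 32, 156: 24, 160: 11}
scene lid 3704 [-14.  20. 140.] [ 91. 180. 287.]
 ang pct [62.2 63.4 64.3 65.2 66.5] rmax [162. 177. 181.]
 tab 203 [-14.  67. 266.] [  8. 128. 287.]
{70: 176, 80: 204, 90: 289, 100: 454, 110: 818, 120: 601, 130: 265, 140: 236, 150: 88, 160: 40, 170: 4, 180: 2, 190: 2, 200: 4, 210: 3, 220: 4, 230: 4, 240: 4, 250: 5, 260: 5, 270: 24, 280: 26, 290: 29, 300: 20, 310: 20, 320: 42, 330: 85, 340: 99}
{40: 66, 44: 83, 48: 124, 52: 152, 56: 156, 60: 120, 64: 95, 68: 101, 72: 109, 76: 244, 80: 336, 84: 4, 92: 22, 96: 68, 100: 113, 104: 632, 108: 97, 112: 24, 116: 21, 120: 15, 124: 23, 128: 20, 132: 15, 136: 25, 140: 20, 144: 23, 148: 19, 152: 29}
```

View pics/c.png

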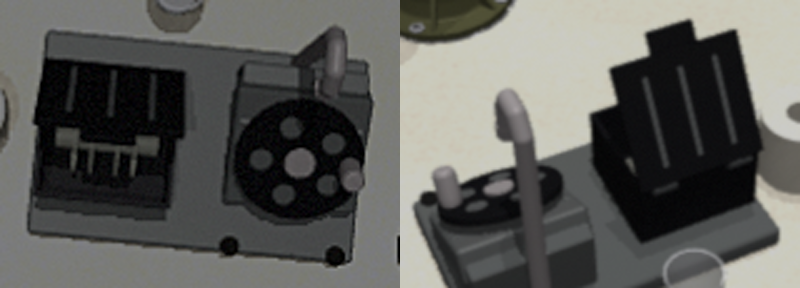

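The crop shows the lid propped open with its tab at the top, and the wheel's knob on its right (-y) side, slightly toward the robot; the nozzle hangs over the wheel's far side.

Run:
```python
from h import *
T=np.radians(27); nz=np.array([-np.sin(T),0,np.cos(T)]); u=np.array([np.cos(T),0,np.sin(T)]); v=np.array([0,-1.,0])
for n in("top","scene"):
    p=np.load(n+"p.npy"); im=np.load(n+"0.npz")["im"]; x,y,z=p[...,0],p[...,1],p[...,2]
    con=(y<-10)&(y>-230)&(x>-120)&(x<125)&(z>70)&(z<200)
    dn=p@nz; d0=np.median(dn[con&(dn>100)&(dn<115)])
    dark=im.max(-1)<45
    f=con&(abs(dn-d0)<7)&dark
    _,l,st,_=cv2.connectedComponentsWithStats(f.astype(np.uint8)); k=1+np.argmax(st[1:,4]);q=p[l==k]
    ab=np.column_stack([q@u,q@v]).astype(np.float32)
    (c,r)=cv2.minEnclosingCircle(ab); el=cv2.fitEllipse(cv2.convexHull(ab))
    print(n,"d0",d0,"circle",np.round(c,1),round(r,1),"ell",np.round(el[0],1),np.round(el[1],1))
    light=con&(dn>d0+12)&(dn<d0+52)&(im.max(-1)>60)
    C=c[0]*u+c[1]*v+d0*nz; print("centre",C.round(1),"world",(O*1000+R@C).round(1))
    q=p[light]; rel=np.column_stack([q@u-c[0],q@v-c[1],q@nz-d0]); s=np.hypot(rel[:,0],rel[:,1])<85; rel=rel[s]
    print("knob",len(rel),rel.min(0).round(),rel.max(0).round(),np.median(rel,0).round(1)); t=rel[rel[:,2]>40]; m=(t.min(0)+t.max(0))/2; print("top",len(t),m.round(1),"rad",np.hypot(*m[:2]),"ang",np.arctan2(m[1],m[0]))
    noz=(y<-60)&(y>-200)&(x>-20)&(x<125)&(z>262)&(z<420); q=p[noz]; print("pipe",q.min(0).round(),q.max(0).round()); 
    for a,b in((265,285),(285,310),(310,335),(335,360)):
        w=q[(q[:,2]>a)&(q[:,2]<b)]; print(a,len(w),w.min(0).round() if len(w) else '',w.max(0).round() if len(w) else '')
```

```text
top d0 107.90192925460407 circle [ 50.  121.9] 77.5 ell [ 50.1 123.6] [148.5 153.9]
centre [  -4.5 -121.9  118.8] world [ 529.9 -137.6  118.8]
knob 80 [ -8. -12.  12.] [16. 72. 51.] [ 7.6 59.  45.3]
top 55 [ 4.4 60.2 45.8] rad 60.38182029217801 ang 1.497816337446495
pipe [  54. -134.  265.] [ 125. -111.  352.]
265 16 [  55. -120.  265.] [ 122. -111.  284.]
285 34 [  54. -132.  286.] [ 125. -111.  308.]
310 74 [  57. -134.  312.] [ 125. -112.  335.]
335 151 [  61. -134.  335.] [ 115. -112.  352.]
scene d0 106.04814276068218 circle [ 56.1 128. ] 75.1 ell [ 55.2 136.3] [128.1 148.1]
centre [   1.8 -128.   120. ] world [ 535.6 -144.3  120. ]
knob 182 [-15.  41.  12.] [16. 70. 49.] [ 6.  56.5 32.7]
top 60 [-1.6 55.4 44.7] rad 55.40771717083186 ang 1.60015039282458
pipe [  62. -138.  264.] [ 125. -114.  348.]
265 41 [  65. -138.  266.] [ 125. -126.  284.]
285 61 [  62. -138.  286.] [ 125. -127.  310.]
310 93 [  68. -137.  312.] [ 125. -115.  335.]
335 153 [  75. -137.  335.] [ 123. -114.  348.]
```

Measured in the machine frame:
- Lid angle is about 1.05 rad.
- Knob axis is at u = 54.5, v = 183 mm in the wheel plane, so the crank is at about 1.5 rad.
- Wheel face offset is 107 mm, and its centre is near y = -125.

I'll do the lid first: rise, cross above everything, and close the fingers.

```bash
python3 -m inch '[[0,0,60,0,0,0],[0,0,120,0,0,0],[0,0,184,0,0,-10],[30,55,184,0,0,-20],[58,110,184,0,0,-30],[86,165,184,0,0,-30.4],[114,220,184,0,0,-30.4],[142,275,184,0,0,-30.4],[170,330,184,0,0,-30.4],[198,385,184,0,0,-30.4],[226,440,184,0,0,-30.4],[254,495,184,0,0,-30.4],[282,550,184,0,0,-30.4],[310,605,184,0,0,-30.4],[333,666,184,0,0,-30.4],[333,666,184,0,0,-30.4],[333,666,184,0,0,-30.4]]' 0 20; python3 -c "
from bench import ctrl;import numpy as np
s=ctrl.get_state();print(np.round(s['joint_positions'],2),np.round(s['position'],4),np.round(s['tool_rot'],3),np.round(s['ft_force'],1))"
```

```text
time: 2.22
position: [0.6091, 0.0773, 0.4199]
tool_rot: [3.138, -0.143, -0.002]
ft_force: [0.3, -0.8, -0.1]
grip_width: 0.001
grip_force: 0.0
[ 0.27  0.27 -0.58  1.19  0.15  1.72 -1.93] [0.6091 0.0773 0.4199] [ 3.138e+00 -1.430e-01 -2.000e-03] [ 0.3 -0.8 -0.1]
```

Run:
```python
from h import *
s=ctrl.get_state()["position"]; m=M(s)*1000; print(m.round(1))
for a in (64,60,55,50,45,40,35,30,25,20,15,10,6,3,0,-2):
    t=np.radians(a); P=np.array([75-150*np.cos(t)+10*np.sin(t)+9.5,100,125+150*np.sin(t)+10*np.cos(t)+14])
    print(a,(R@(P-m)).round(0).tolist())
```

```text
[ 54.5  99.4 419.9]
64 [-27.0, 3.0, -142.0]
60 [-36.0, 4.0, -146.0]
55 [-48.0, 5.0, -152.0]
50 [-58.0, 6.0, -160.0]
45 [-69.0, 7.0, -168.0]
40 [-78.0, 8.0, -177.0]
35 [-87.0, 9.0, -187.0]
30 [-94.0, 9.0, -197.0]
25 [-101.0, 10.0, -208.0]
20 [-107.0, 11.0, -220.0]
15 [-112.0, 11.0, -232.0]
10 [-115.0, 11.0, -245.0]
6 [-118.0, 12.0, -255.0]
3 [-119.0, 12.0, -263.0]
0 [-119.0, 12.0, -271.0]
-2 [-120.0, 12.0, -276.0]
```

```bash
python3 -m inch '[[0,0,-60,0,0,0],[0,0,-110,0,0,0],[0,0,-126,0,0,0],[-15,2,-134,0,0,0],[-27,3,-142,0,0,0],[-31,3,-144,0,0,0],[-36,4,-146,0,0,0],[-42,4,-149,0,0,0],[-48,5,-152,0,0,0],[-53,5,-156,0,0,0],[-58,6,-160,0,0,0],[-64,7,-164,0,0,0],[-69,7,-168,0,0,0],[-74,8,-173,0,0,0],[-78,8,-177,0,0,0]]'
python3 - <<'E'
from h import *
im,d,W=cloud("scene"); cv2.imwrite("pics/s1.png",im[150:400,150:400,::-1].repeat(2,0).repeat(2,1)); p=M(W)*1000; x,y,z=p[...,0],p[...,1],p[...,2]
q=p[(y>30)&(y<65)&(x>-110)&(x<70)&(z>140)&(z<300)]; b=np.polyfit(q[:,0],q[:,2],1); print(len(q),np.degrees(np.arctan(-b[0])))
E
```

```text
time: 4.1
position: [0.5308, 0.0859, 0.2432]
tool_rot: [-3.138, 0.144, 0.0]
ft_force: [2.8, 0.1, -0.1]
grip_width: 0.006
grip_force: 0.7
713 37.88387742697671
```

View pics/s1.png

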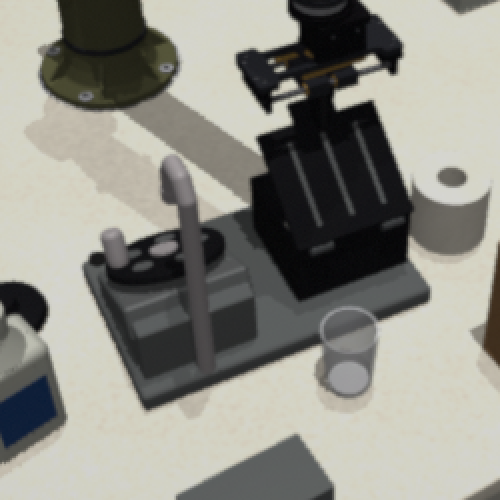

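The lid is at about 39° and following the fingertips, which press near crop pixel (320,125); the contact force is 2.8 N. I'll continue down.

```bash
python3 -m inch '[[-5,0,-5,0,0,0],[-9,1,-10,0,0,0],[-13,1,-15,0,0,0],[-16,1,-20,0,0,0],[-20,1,-25,0,0,0],[-23,2,-31,0,0,0],[-26,2,-37,0,0,0],[-29,3,-43,0,0,0],[-32,3,-49,0,0,0],[-34,3,-55,0,0,0],[-36,3,-61,0,0,0],[-37,3,-68,0,0,0],[-39,4,-73,0,0,0],[-40,4,-78,0,0,0],[-40,4,-82,0,0,0],[-40,4,-86,0,0,0],[-40,4,-90,0,0,0],[-40,4,-92,0,0,0],[-40,4,-93,0,0,0]]'
```

```text
time: 6.52
position: [0.4911, 0.0896, 0.1504]
tool_rot: [-3.138, 0.144, 0.001]
ft_force: [-0.8, 0.1, 1.6]
grip_width: 0.003
grip_force: 0.7
```

```bash
python3 -m inch '[[0,0,-1,0,0,0],[0,0,-2,0,0,0],[0,0,-2,0,0,0]]';  python3 -m inch '[[0,0,-1,0,0,0],[0,0,-2,0,0,0],[0,0,-2,0,0,0]]'
```

```text
time: 6.9
position: [0.4912, 0.0896, 0.1494]
tool_rot: [3.138, -0.144, 0.0]
ft_force: [-2.6, -0.6, 6.3]
grip_width: 0.008
grip_force: 3.0
time: 7.28
position: [0.4913, 0.0896, 0.1492]
tool_rot: [3.137, -0.144, 0.001]
ft_force: [-8.3, -1.6, 17.8]
grip_width: 0.006
grip_force: 8.9
```

The lid is on its stop: the tip stands at 135 mm, which is the lid's top, with a firm reaction. Before planning the grasp I'll check the jug's clearance.

```bash
python3 - <<'E'
from h import *
for n in("top","scene"):
    p=np.load(n+"p.npy"); x,y,z=p[...,0],p[...,1],p[...,2]
    for lo,hi in((25,60),(60,140),(140,185),(185,230)):
        q=p[(y<-222)&(y>-420)&(x>-150)&(x<200)&(z>lo)&(z<hi)]
        if len(q): print(n,lo,np.percentile(q,[1,99],0).round().tolist())
T=np.radians(27); nz=np.array([-np.sin(T),0,np.cos(T)]); u=np.array([np.cos(T),0,np.sin(T)]); v=np.array([0,-1.,0])
g=lambda h:54.5*u+183*v+(107+h)*nz
print("grasp",g(30).round(),"body start",g(81).round())
cur=np.array([491.1,89.6,151])
for h in(25,105): print(h,(O*1000+R@g(h)-cur).round(1))
E
python3 -m inch '[[0,0,6,0,0,0],[0,0,40,0,0,0],[0,0,100,0,0,0],[0,0,150,0,0,0],[0,0,150,0,0,0]]' 87
python3 - <<'E'
from h import *
im,d,W=cloud("top"); p=M(W)*1000; x,y,z=p[...,0],p[...,1],p[...,2]
q=p[(y>30)&(y<60)&(x>-65)&(x<65)&(z>80)&(z<180)]; b=np.polyfit(q[:,0],q[:,2],1); print("lid",len(q),np.arctan(-b[0]),np.median(q[:,2]))
print(ctrl.get_state()["position"],ctrl.get_state()["joint_positions"])
E
```

```text
top 25 [[-130.0, -360.0, 25.0], [100.0, -277.0, 59.0]]
top 60 [[35.0, -398.0, 63.0], [119.0, -296.0, 140.0]]
top 140 [[39.0, -401.0, 140.0], [119.0, -300.0, 180.0]]
top 185 [[61.0, -372.0, 188.0], [100.0, -331.0, 221.0]]
scene 25 [[-99.0, -408.0, 25.0], [130.0, -301.0, 60.0]]
scene 60 [[71.0, -408.0, 61.0], [129.0, -301.0, 140.0]]
scene 140 [[49.0, -404.0, 141.0], [125.0, -306.0, 181.0]]
scene 185 [[65.0, -376.0, 189.0], [106.0, -334.0, 215.0]]
grasp [ -14. -183.  147.] body start [ -37. -183.  192.]
25 [  26.3 -287.4   -8.6]
105 [  -9.9 -284.    62.6]
time: 7.9
position: [0.4936, 0.0902, 0.3009]
tool_rot: [-3.137, 0.144, -0.014]
ft_force: [0.3, 0.1, -0.4]
grip_width: 0.489
grip_force: 0.0
lid 250 -0.004310015521146034 135.28750490600794
[0.4922859  0.0897084  0.29823145] [ 3.63387478e-01 -4.98389337e-03 -5.89868935e-01  1.70079275e+00
 -1.86637091e-03  1.44089687e+00 -1.88898845e+00]
```

The lid reads level at 135 mm and stays shut, and the jug is clear. Moving to the pre-grasp pose with the tool leaned along the wheel axis.

```bash
python3 -m inch '[[-2,-50,0,-0.9,-9.96,0],[-4,-100,0,-1.8,-19.9,0],[-6,-150,0,-2.5,-26.9,0],[-8,-200,0,-2.5,-26.9,0],[-10,-250,0,-2.5,-26.9,0],[-10,-284,0,-2.5,-26.9,0],[-10,-284,-40,-2.5,-26.9,0],[-10,-284,-83,-2.5,-26.9,0],[-10,-284,-83,-2.5,-26.9,0],[-10,-284,-83,-2.5,-26.9,0]]' 87
python3 - <<'E'
from h import *
s=ctrl.get_state(); print(s["joint_positions"].round(2) if hasattr(s["joint_positions"],'round') else s["joint_positions"])
from scipy.spatial.transform import Rotation as Ro
A=R.T@Ro.from_rotvec(s["tool_rot"]).as_matrix(); print(A.round(3))
for n in("top","scene"):
    im,d,W=cloud(n); c=im[200:330,340:470] if n=="top" else im[220:350,170:300]
    globals()[n]=cv2.resize(c,(390,390),interpolation=2)
cv2.imwrite("pics/pg.png",np.hstack([top,scene])[:,:,::-1])
E
```

```text
time: 9.2
position: [0.4817, -0.1944, 0.2144]
tool_rot: [3.03, -0.138, 0.729]
ft_force: [-0.3, 0.3, 0.5]
grip_width: 0.999
grip_force: 0.0
[ 0.56 -0.25 -0.11  2.16 -0.26  0.8  -1.07]
[[ 0.891  0.001  0.455]
 [ 0.001 -1.    -0.   ]
 [ 0.455  0.001 -0.891]]
```

View pics/pg.png

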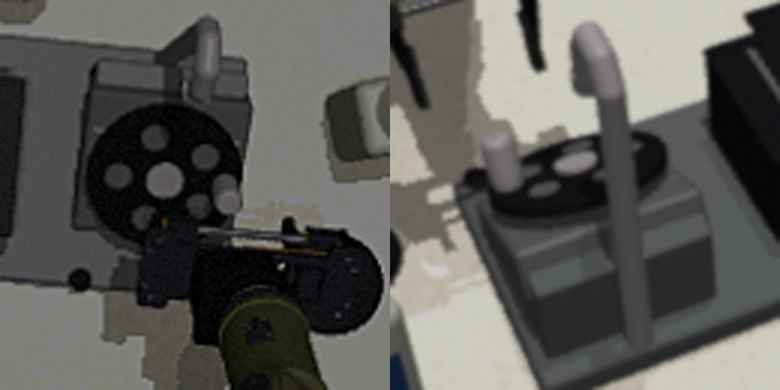

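The knob stands free at about (228,195) in the top crop, just ahead of the leaned gripper, and the path is clear. Advancing along the wheel axis, then closing lightly.

```bash
python3 -m inch '[[9,-1,-18,0,0,0],[18,-2,-36,0,0,0],[27,-2.5,-54,0,0,0],[36,-3.4,-71,0,0,0],[36,-3.4,-71,0,0,0],[36,-3.4,-71,0,0,0]]' 87 && python3 -m inch '[[0,0,0,0,0,0],[0,0,0,0,0,0],[0,0,0,0,0,0],[0,0,0,0,0,0],[0,0,0,0,0,0],[0,0,0,0,0,0]]' 20 10; python3 -c "
from bench import ctrl;import numpy as np
s=ctrl.get_state();print(np.round(s['joint_positions'],2))"
```

```text
time: 10.05
position: [0.5179, -0.1982, 0.1442]
tool_rot: [3.029, -0.139, 0.731]
ft_force: [0.1, 0.9, 0.1]
grip_width: 0.997
grip_force: 0.0
time: 10.8
position: [0.5171, -0.1978, 0.1426]
tool_rot: [3.03, -0.139, 0.728]
ft_force: [-0.4, 0.3, -0.0]
grip_width: 0.4
grip_force: 0.0
[ 0.54 -0.09 -0.13  2.18 -0.27  0.61 -1.06]
```

```bash
python3 -m inch '[[0,0,0,0,0,0],[0,0,0,0,0,0],[0,0,0,0,0,0]]' 20 10
python3 - <<'E'
from h import *
T=np.radians(27);u=np.array([np.cos(T),0,np.sin(T)]); v=np.array([0,-1.,0])
# circle targets: theta0=1.51; shift per step
for t0 in (1.51,):
  for k in range(0,25):
    t=t0+k*np.pi/12; d=58*((np.cos(t)-np.cos(t0))*u+(np.sin(t)-np.sin(t0))*v); print(k*15,(R@d).round(1).tolist())
E
```

```text
time: 11.18
position: [0.5171, -0.1979, 0.1425]
tool_rot: [3.03, -0.139, 0.728]
ft_force: [0.3, -0.2, -0.7]
grip_width: 0.316
grip_force: 10.0
0 [0.0, 0.0, 0.0]
15 [-13.3, 2.3, -6.9]
30 [-25.5, 8.4, -13.4]
45 [-35.9, 17.9, -19.1]
60 [-43.7, 30.1, -23.6]
75 [-48.3, 44.2, -26.6]
90 [-49.5, 59.2, -27.9]
105 [-47.1, 74.1, -27.4]
120 [-41.4, 88.0, -25.2]
135 [-32.8, 99.8, -21.3]
150 [-21.7, 108.7, -16.1]
165 [-9.0, 114.2, -9.9]
180 [4.4, 115.9, -3.2]
195 [17.7, 113.6, 3.7]
210 [30.0, 107.5, 10.2]
225 [40.3, 98.0, 15.9]
240 [48.1, 85.8, 20.4]
255 [52.7, 71.7, 23.4]
270 [53.9, 56.7, 24.7]
285 [51.6, 41.7, 24.2]
300 [45.9, 27.9, 22.0]
315 [37.2, 16.1, 18.1]
330 [26.1, 7.1, 12.9]
345 [13.5, 1.6, 6.7]
360 [0.0, -0.0, 0.0]
```

Grip confirmed (27.5 mm on a 28 mm knob). Turning clockwise in small arcs and watching the force.

```bash
python3 -m inch '[[-6.7,0.6,-3.4,0,0,0],[-13.3,2.3,-6.9,0,0,0],[-19.5,5,-10.2,0,0,0],[-25.5,8.4,-13.4,0,0,0],[-31,13,-16.4,0,0,0],[-35.9,17.9,-19.1,0,0,0],[-40,24,-21.5,0,0,0],[-43.7,30.1,-23.6,0,0,0],[-43.7,30.1,-23.6,0,0,0]]'; python3 -c "
from bench import ctrl;import numpy as np
s=ctrl.get_state();print(np.round(s['joint_positions'],2),s['torque'])"
```

```text
time: 12.3
position: [0.4742, -0.1664, 0.1194]
tool_rot: [3.03, -0.137, 0.731]
ft_force: [6.7, 4.4, -1.6]
grip_width: 0.316
grip_force: 10.0
[ 0.53 -0.18 -0.15  2.32 -0.3   0.57 -1.06] [ 0.96033307 -0.64028801  0.50258636]
```

The force is inward, about 8 N, so my centre is about 2 mm off. I'll correct it to θ0 ≈ 1.545 and continue.

Run:
```python
from h import *
T=np.radians(27);u=np.array([np.cos(T),0,np.sin(T)]); v=np.array([0,-1.,0]); c=np.array([-43.7,30.1,-23.6])
t0=1.545
for k in range(60,361,15):
    t=t0+np.radians(k); d=58*((np.cos(t)-np.cos(t0))*u+(np.sin(t)-np.sin(t0))*v); print(k,(R@d-c).round(1).tolist())
```

```text
60 [1.0, 1.7, 0.5]
75 [-3.1, 16.0, -2.3]
90 [-3.9, 31.0, -3.4]
105 [-1.1, 45.9, -2.7]
120 [5.1, 59.5, -0.2]
135 [14.1, 71.0, 3.8]
150 [25.4, 79.5, 9.2]
165 [38.3, 84.5, 15.5]
180 [51.8, 85.6, 22.2]
195 [65.0, 82.8, 29.1]
210 [77.0, 76.2, 35.5]
225 [87.0, 66.3, 41.1]
240 [94.4, 53.8, 45.4]
255 [98.6, 39.6, 48.2]
270 [99.3, 24.5, 49.2]
285 [96.5, 9.6, 48.5]
300 [90.4, -4.0, 46.1]
315 [81.4, -15.5, 42.0]
330 [70.0, -24.0, 36.7]
345 [57.2, -29.0, 30.4]
360 [43.7, -30.1, 23.6]
```

```bash
python3 -m inch '[[-1.3,8.8,-1,0,0,0],[-3.1,16,-2.3,0,0,0],[-3.7,23.5,-3,0,0,0],[-3.9,31,-3.4,0,0,0],[-2.7,38.5,-3.2,0,0,0],[-1.1,45.9,-2.7,0,0,0],[1.8,53,-1.6,0,0,0],[5.1,59.5,-0.2,0,0,0],[5.1,59.5,-0.2,0,0,0]]'; python3 -c "
from bench import ctrl;import numpy as np
s=ctrl.get_state();print(np.round(s['joint_positions'],2),s['torque'])"
```

```text
time: 13.42
position: [0.479, -0.1072, 0.1189]
tool_rot: [3.031, -0.137, 0.728]
ft_force: [1.2, 0.2, -1.2]
grip_width: 0.316
grip_force: 10.0
[ 0.51 -0.22 -0.28  2.34 -0.23  0.55 -1.27] [0.19889864 0.28271106 0.08306638]
```

```bash
python3 -m inch '[[4.3,6,1.8,0,0,0],[9,11.5,4,0,0,0],[14.4,16.1,6.5,0,0,0],[20.3,20,9.4,0,0,0],[26.6,22.9,12.5,0,0,0],[33.2,25,15.7,0,0,0],[40,25.9,19,0,0,0],[46.7,26.1,22.4,0,0,0],[53.4,25.1,25.9,0,0,0],[59.9,23.3,29.3,0,0,0],[66.2,20.4,32.6,0,0,0],[71.9,16.7,35.7,0,0,0],[71.9,16.7,35.7,0,0,0]]'; python3 -c "
from bench import ctrl;import numpy as np
s=ctrl.get_state();print(np.round(s['joint_positions'],2),s['torque'])
import cv2
im,_=ctrl.get_image('scene');cv2.imwrite('pics/s2.png',cv2.resize(im[130:350,130:380,::-1],(500,440)))"
```

```text
time: 15.05
position: [0.5514, -0.0923, 0.155]
tool_rot: [3.029, -0.14, 0.73]
ft_force: [-0.3, -2.2, -0.4]
grip_width: 0.32
grip_force: 10.0
[ 0.53 -0.11 -0.38  2.17 -0.11  0.6  -1.44] [-0.42421923  0.60612884 -0.26853551]
```

View pics/s2.png

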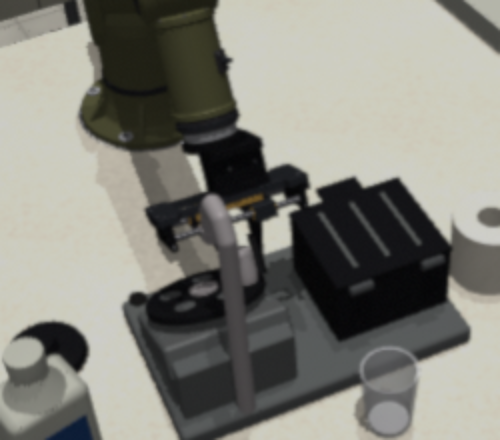

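The gripper holds the knob on the wheel's left side, around (245,265), with the lid shut and the pipe clear; continuing.

```bash
python3 -m inch '[[5.3,-4.6,2.9,0,0,0],[10,-9.9,5.6,0,0,0],[14.1,-15.9,7.9,0,0,0],[17.4,-22.4,9.9,0,0,0],[20,-29.4,11.5,0,0,0],[21.6,-36.6,12.7,0,0,0],[22.3,-44.1,13.4,0,0,0],[22.3,-51.7,13.7,0,0,0],[22.3,-51.7,13.7,0,0,0]]'; python3 -c "
from bench import ctrl;import numpy as np
s=ctrl.get_state();print(np.round(s['joint_positions'],2),s['torque'])"
```

```text
time: 16.23
position: [0.5726, -0.1446, 0.1682]
tool_rot: [3.029, -0.141, 0.728]
ft_force: [-3.8, -0.2, 0.4]
grip_width: 0.317
grip_force: 10.0
[ 0.57 -0.05 -0.31  2.09 -0.14  0.64 -1.32] [-0.11194378  1.22210616 -0.15250491]
```

```bash
python3 -m inch '[[-1,-7.5,-0.2,0,0,0],[-2.8,-14.9,-0.7,0,0,0],[-5.5,-21.9,-1.7,0,0,0],[-8.9,-28.5,-3.1,0,0,0],[-13.1,-34.6,-5,0,0,0],[-17.9,-40,-7.2,0,0,0],[-23.4,-44.7,-9.7,0,0,0],[-29.3,-48.5,-12.5,0,0,0],[-35.6,-51.5,-15.6,0,0,0],[-42.1,-53.5,-18.8,0,0,0],[-48.8,-54.6,-22.2,0,0,0],[-55.6,-54.6,-25.6,0,0,0],[-55.6,-54.6,-25.6,0,0,0],[-55.6,-54.6,-25.6,0,0,0]]'
```

```text
time: 17.98
position: [0.5165, -0.1979, 0.1422]
tool_rot: [3.031, -0.139, 0.726]
ft_force: [-0.6, 2.3, 0.0]
grip_width: 0.317
grip_force: 10.0
```

The knob is back at the starting point to within 0.7 mm. Releasing and retreating along the axis.

```bash
python3 -m inch '[[0,0,0,0,0,0],[0,0,0,0,0,0],[0,0,0,0,0,0],[0,0,0,0,0,0],[0,0,0,0,0,0],[0,0,0,0,0,0],[0,0,0,0,0,0],[0,0,0,0,0,0]]' 80; python3 -m inch '[[-9,1,18,0,0,0],[-18,2,36,0,0,0],[-27,2.5,54,0,0,0],[-36,3,72,0,0,0],[-45,4,110,0,0,0],[-60,4,160,0,0,0],[-70,-20,210,0,0,0],[-70,-80,220,0,0,0],[-70,-140,220,0,0,0],[-70,-200,220,0,0,0],[-80,-250,220,0,0,0],[-80,-250,220,0,0,0]]'
python3 - <<'E'
from h import *
T=np.radians(27); nz=np.array([-np.sin(T),0,np.cos(T)]); u=np.array([np.cos(T),0,np.sin(T)])
out=[]
for n in("top","scene"):
    im,d,W=cloud(n); p=M(W)*1000; a=p@u;b=-p[...,1];dn=p@nz
    for nm,pp,ii in(("0",np.load(n+"p.npy"),np.load(n+"0.npz")["im"]),("1",p,im)):
        a,b,dn=pp@u,-pp[...,1],pp@nz-107
        m=(dn>38)&(dn<55)&(np.hypot(a-53,b-125)<85)&(ii.max(-1)>60)
        print(n,nm,m.sum(),round(float((a[m].min()+a[m].max())/2),1),round(float((b[m].min()+b[m].max())/2),1), a[m].mean().round(1),b[m].mean().round(1))
    x,y,z=p[...,0],p[...,1],p[...,2]; q=p[(y>30)&(y<170)&(x>-65)&(x<65)&(z>100)&(z<180)]; f=np.polyfit(q[:,0],q[:,2],1); print("lid",-f[0],np.median(q[:,2]))
    out.append(im)
cv2.imwrite("pics/end.png",np.hstack([cv2.resize(i,(400,300)) for i in out])[:,:,::-1])
E
```

```text
time: 18.98
position: [0.5172, -0.1979, 0.1426]
tool_rot: [3.03, -0.139, 0.728]
ft_force: [-0.4, 0.1, 0.9]
grip_width: 0.92
grip_force: 0.0
time: 20.48
position: [0.4345, -0.4525, 0.3611]
tool_rot: [3.029, -0.15, 0.723]
ft_force: [0.5, 1.1, -0.4]
grip_width: 0.918
grip_force: 0.0
top 0 62 53.9 182.2 53.8 181.9
top 1 62 54.4 182.9 53.0 182.0
lid 0.0005077293412293256 135.1649549510464
scene 0 64 54.5 183.4 58.4 183.8
scene 1 60 54.7 182.9 59.2 183.5
lid -0.0012554419618295638 134.06370420933055
```

View pics/end.png

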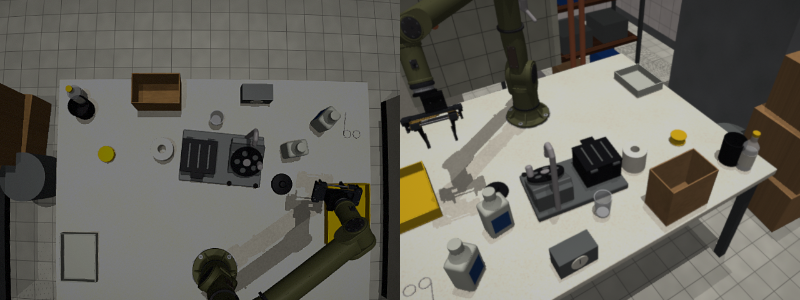

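The pictures show the lid shut (around (200,155) left, (597,157) right), the knob within 1 mm of its start, everything else in place, and the gripper well clear. Handing in.

```bash
python3 -m inch '[[0,0,0,0,0,0],[0,0,0,0,0,0]]'; python3 -c "
from bench import ctrl;print(ctrl.close_job())"
```

```text
time: 20.82
position: [0.4378, -0.4465, 0.3631]
tool_rot: [3.03, -0.136, 0.729]
ft_force: [-0.7, -0.1, -0.0]
grip_width: 0.918
grip_force: 0.0
the job is handed in; nothing more can be done
None
```

The job is handed in at about 21 s: the lid is fully shut, the crank made one full clockwise turn with its knob back within about 1 mm of its start, the gripper let go and stands clear, and nothing else looks moved.

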